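# Turn the stopper dish and hold it over the board

### The arm

A 6-joint arm with a two-finger parallel gripper is mounted at the origin on a cart in front of the work surface, level with it; the furniture and walls round the work are solid. World frame = base frame: x ahead of the robot, y to its left, z up, the work surface at z = 0. Lengths are in m, angles in rad, forces in N, time in s.
With the tool pointing down it reaches from about 0.375 to 0.975 m from the base axis. Payload 3.8 kg.
Tool frame: the origin (TCP) lies midway between the tips of the shut fingers; the grasp point (between the pads) lies 19 mm behind it; z points along the fingers, y is the line along which they close (so a half turn about z gives the same grasp; the last joint's range is limited). The gripper opens to 85 mm and grips with 20 to 120 N. Pads are 22 mm wide; open, the fingers measure 114 mm over their backs; the gripper's body (76 mm by 85 mm) begins 54 mm behind the grasp point. The pads swing forward as they close: fully open they stand 13 mm farther back than shut.
Start: joints at [-1.249, 0.264, 1.604, -0, 1.274, -0.037], TCP at [0.237, -0.632, 0.231] pointing down, gripper open.
Joint ranges: [-2.63, 2.63], [-0.94, 2.18], [0.31, 2.57], [-1.31, 4.45], [0, 2.66], [-2.55, 2.55]. Speed limits (rad/s): [2.57, 2.57, 3.14, 3.14, 3.14, 3.14].

### API

Orientations are given as a rotation vector (axis times angle).
In Python, from workcell import status, read_camera, workorder, masks_of gives the robot as it stands.
- The arm moves only by the tool drive_tool, never from a script. Its argument "rows" is a list of rows, each a list of 7 numbers: the turn, a rotation vector about the tool's x, y, z in degrees, then the shift along the tool's x, y, z in m, then the opening, from 0 (shut) to 1 (fully open). In form: [[ax, ay, az, tx, ty, tz, claw], ...]. A call has 1 to 8 rows; each row shifts and turns the commanded pose from where the row before left it, along the tool's axes as they then stand; what a row does not reach is not made up. A row lasts 1/12 s, in which the tool goes at most 41.7 mm and 7.16 degrees, less where a joint would pass 70% of its speed; a pose out of reach is approached as far as the arm can. A call is refused whole if a number of a shift passes 0.0417 or a number of a turn 7.16, either way. A call with a gripper value outside its range is refused whole. The fingers move at their own pace and stop on an object; "force" is the grip in N (left out, the last holds). Time passes only in rows, so rows that do not move let the fingers close. It gives the time, the measured TCP pose, the force, the opening and the grip force at its end, in the units of the state.
- status.read_state(): the state, without advancing time (a new reading comes with each control period).
- read_camera(name): name is "side" or "top" or "wrist"; returns a dict with "color" (480x640x3 uint8, red, green, blue), "intrinsics" (3x3 intrinsics, pixels), "world_from_camera" (4x4, takes a point from camera to world coordinates); the wrist camera has in their place "mount" (4x4, takes a point from camera to tool coordinates, whose origin is the TCP and whose axes are the flange's). Camera axes: x right, y up, looking along -z (the intrinsics and any distortion apply to the point x, -y, -z); pixel columns grow to the right and rows downward; lengths in m; the calibration is good to about 2 mm. The wrist camera is an equidistant fisheye: a pixel r from the principal point sees the ray r / f radians off the axis. A picture is of the moment at which its call begins: read the wrist's pose just before it. There is no depth.
- workorder.finish_job(): hands the job in; it is judged then, once.
Trained networks look in a picture, given as the dict that the camera call returned (one of the last four; its "shot" number tells which), for a name from the list of things; names that differ only in an ending like _2 or _b are one class to them, and where a whole thing is asked for, a point or a joint stands for the part that bears it (a point fixed in the world has none). Each returns a list of dicts, best first, with "score" (0 to 1); they miss things now and then, are a little off and sometimes report something else, mostly with a low value. They report only what shows in the picture. A call takes as long as a camera call.
- masks_of(picture, name): "mask" (480x640 bool, what is visible of it) and "bbox" ([left, top, right, bottom] in pixels, round what is visible of it).
The state is a dict: "time": time; "q": joint angles; "joint_vel": joint speeds; "joint_torque": joint torques, N m; "tool_pos": TCP position; "tcp_rot": TCP orientation; "wrist_force": force on the tool from outside, world axes, zero at the start; "torque": the same for the moment, N m; "width": opening from 0.0 (shut) to 1.0 (fully open); "grip_force": force on a finger pad.
Only numpy, scipy, OpenCV 4.12 (cv2) and the standard library are available. Lean on these libraries where they do the work, as an engineer would, in place of code of your own. Each camera call takes 0.05 s, during which the arm holds its last target. There are 200 camera calls.

### The job

Take the white dish by the bar of its hoop handle and lift it clear of the worktop; only then bring it over the middle of the chopping board and turn it about a quarter turn, either way round, so that the bar runs in line with the board's long sides. Keep the dish level all the way so that the cork ball stays in the hollow at its middle, and do not disturb the jars, lemon and garlic. Finish while still holding the dish by its bar, level and still, about a hand's breadth (some 10 cm) above the board: do not put it down.

Things in the scene. Friction and masses are not known exactly. Their poses are not given: they have to be found in the camera images.
- dish: round white dish, 197 mm across, rim 31 mm high, about 0.4 kg, with a steel hoop handle arching over its middle, 139 mm high in all. Origin: centre of the underside; z up; the handle bar runs along its x. The inner floor (10 mm above the underside in the middle) rises 5 degrees out to 55 mm radius (the hollow), then 22 degrees to the rim: more tilt than 5 degrees, or a jerk, rolls the ball off
- dish_bar (a point): centre of the straight wooden bar at the top of the hoop, 130 mm above the dish's underside, right over its middle: 90 mm long along the dish's x, 14 mm wide (grip it across the width, from above), 18 mm high; the dish balances below it. The ball's top is 80 mm below it
- stopper_center (a point): centre of the loose cork ball (a carafe stopper), 40 mm across, about 20 g, lying in the hollow of the dish
- dish_middle (a point): where the ball's centre lies when the ball rests in the middle of the dish: on the dish's axis, 30 mm above its underside
- board: oblong wooden chopping board, 200 x 300 x 22 mm, fixed on the worktop on the other side from the dish (left or right). Origin: centre of its underside, top 22 mm above; its long (300 mm) sides run along its y axis. At the start the dish's bar lies across the board's length (within about 30 degrees)
- spice_jar_a: bystander: spice jar with a black cap, 41 mm across, 105 mm tall, origin at the centre of its underside
- spice_jar_b: bystander: spice jar with a black cap, 41 mm across, 105 mm tall, origin at the centre of its underside
- lemon: bystander: lemon, 72 x 57 x 58 mm, on the right, origin at the centre of its underside
- garlic: bystander: garlic bulb, 53 mm, on the left, origin at the centre of its underside

How it is judged:
By the outcome, as a careful person would: the job done as asked, in the order asked, and still so for the second after the job is handed in, while the arm keeps its last pose, push and grip.
It also fails if it takes over 51 s, if anything falls off the work surface, if the arm or the gripper's body presses on something with over 40 N, if the wrist force passes 120 N, or if a joint passes its speed limit or range.

## Working session

There is one attempt and no reset: what is moved stays moved. The work goes in short steps, Python scripts to look and compute and a tool call to move; the robot and the scene stay as the last step left them, time stands still between calls to the robot, and variables do not carry over. Pictures are saved under pics/ and viewed, at most 10 in all, crops included, and the job is handed in when it is done.

Besides the shell and the picture viewer there is one more tool, called after "Request:" in YAML: its name, and indented under it one key for each argument. drive_tool: Moves the arm, as the interface text tells. Its arguments: {"type":"object","properties":{"rows":{"type":"array"},"force":{"type":"number"}},"required":["rows"]}

```bash
mkdir -p pics; cat > h.py <<'E'
import numpy as np,cv2
from workcell import status, read_camera, workorder, masks_of
def save(p,n): cv2.imwrite('pics/'+n,p['color'][:,:,::-1])
def ray(p,u,v):
    K=p['intrinsics'];T=np.array(p['world_from_camera']);d=np.linalg.inv(K)@[u,v,1]
    return T[:3,3],T[:3,:3]@(d*[1,-1,-1])
def at(p,u,v,z):
    o,d=ray(p,u,v);return o+d*(z-o[2])/d[2]
def proj(p,X):
    T=np.array(p['world_from_camera']);c=T[:3,:3].T@(np.asarray(X)-T[:3,3]);c=p['intrinsics']@(c*[1,-1,-1]);return c[:2]/c[2]
E
python3 - <<'E'
from h import *
s=status.read_state();print({k:np.round(v,3) for k,v in s.items()})
for n in('top','side'):
    p=read_camera(n);save(p,n+'0.png');print(n,p['intrinsics'],np.round(p['world_from_camera'],3))
    for o in('dish','dish_bar','board','stopper_center','spice_jar_a','lemon','garlic'):
        for m in masks_of(p,o)[:2]:
            ys,xs=np.nonzero(m['mask']);r=cv2.minAreaRect(np.c_[xs,ys].astype(np.float32))
            print(o,round(m['score'],2),m['bbox'],np.round(r[0]),np.round(r[1]),round(r[2],1))
E
```

```text
{'time': np.float64(0.0), 'q': array([-1.249,  0.265,  1.605,  0.   ,  1.274, -0.037]), 'joint_vel': array([-0.002,  0.001,  0.002,  0.001, -0.001,  0.002]), 'joint_torque': array([ 2.0000e-03, -5.1511e+01, -3.6731e+01,  0.0000e+00,  1.3000e-02,
       -0.0000e+00]), 'tool_pos': array([ 0.237, -0.631,  0.23 ]), 'tcp_rot': array([-3.089, -0.56 ,  0.   ]), 'wrist_force': array([-0.43 ,  0.146, -0.286]), 'torque': array([-0.032,  0.018, -0.018]), 'grip_force': np.float64(0.0), 'width': np.float64(1.003)}
top [[538.78539932   0.         309.99513243]
 [  0.         538.78539932 238.44323979]
 [  0.           0.           1.        ]] [[-0.348  0.728 -0.591 -0.522]
 [-0.938 -0.28   0.207  0.379]
 [-0.014  0.626  0.78   1.51 ]
 [ 0.     0.     0.     1.   ]]
dish 0.61 [231.6, 265.9, 291.2, 321.9] [260. 295.] [56. 53.] 26.6
dish_bar 0.78 [229.9, 263.5, 291.2, 319.1] [260. 294.] [51. 56.] 45.0
stopper_center 0.48 [254.6, 288.2, 266.0, 300.6] [260. 294.] [11. 11.] 90.0
spice_jar_a 0.87 [284.2, 218.1, 296.4, 249.7] [288. 231.] [26. 13.] 85.9
spice_jar_a 0.73 [303.9, 213.5, 316.1, 238.9] [308. 
[... 402 characters left out ...]
   1.   ]]
dish 0.75 [236.5, 206.7, 294.3, 254.3] [265. 230.] [45. 58.] 90.0
dish 0.27 [285.6, 272.9, 380.1, 334.3] [331. 303.] [60. 89.] 81.7
dish_bar 0.85 [237.4, 209.3, 294.5, 248.3] [266. 229.] [44. 57.] 90.0
board 0.59 [284.3, 271.5, 377.0, 336.6] [331. 303.] [62. 90.] 82.3
stopper_center 0.47 [257.0, 231.4, 271.0, 245.3] [266. 238.] [11. 11.] 90.0
spice_jar_a 0.82 [340.6, 234.4, 355.8, 268.0] [350. 250.] [15. 36.] 2.7
spice_jar_a 0.76 [335.3, 226.4, 346.8, 255.8] [341. 240.] [ 8. 33.] 8.7
lemon 0.6 [345.9, 342.1, 376.0, 367.5] [360. 354.] [26. 25.] 36.9
garlic 0.64 [231.2, 206.7, 244.6, 217.2] [238. 210.] [13. 13.] 45.0
garlic 0.29 [336.2, 226.0, 345.0, 256.9] [342. 240.] [ 7. 32.] 5.7
```

View pics/top0.png

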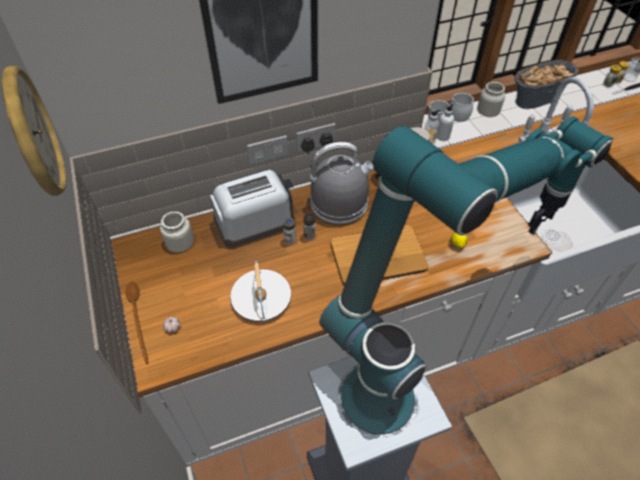

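View pics/side0.png

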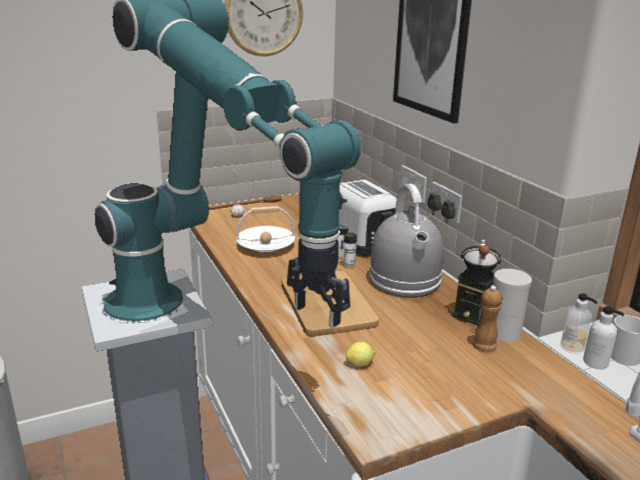

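Top view: dish at about (260,295) with its bar near-vertical in the picture, board around (332–426, 228–280) partly behind the arm, jars at (288,231) and (308,227), lemon (458,240), garlic (171,324). The side view agrees: dish (266,238), board (331,303).

```bash
python3 - <<'E'
from h import *
t=read_camera('top');s=read_camera('side')
def tri(a,b):
    (o1,d1),(o2,d2)=ray(t,*a),ray(s,*b);A=np.c_[d1,-d2];k=np.linalg.lstsq(A,o2-o1,rcond=None)[0]
    x,y=o1+k[0]*d1,o2+k[1]*d2;return np.round((x+y)/2,3),round(np.linalg.norm(x-y),4)
for n in('stopper_center','garlic','lemon'):
    a=masks_of(t,n);b=masks_of(s,n)
    if a and b:
        c=[(m['bbox'][:2]+np.array(m['bbox'][2:])) /2 if 0 else ((m['bbox'][0]+m['bbox'][2])/2,(m['bbox'][1]+m['bbox'][3])/2) for m in(a[0],b[0])]
        print(n,tri(*c))
for n,p in(('t',t),('s',s)):
    for k in ('spice_jar_a',):
        for m in masks_of(p,k)[:2]:
            b=m['bbox'];print(n,k,np.round(at(p,(b[0]+b[2])/2,(b[1]+b[3])/2,.052),3))
    for k in ('board',):
        for m in masks_of(p,k)[:1]:
            cs=cv2.findContours(m['mask'].astype(np.uint8),0,2)[0];c=max(cs,key=cv2.contourArea)
            print(n,[ (q[0].tolist(),np.round(at(p,*q[0],.022)[:2],3).tolist()) for q in cv2.approxPolyDP(c,4,True)])
a=cv2.resize(t['color'][250:330,215:315],(700,560),interpolation=3)
b=cv2.resize(t['color'][200:300,310:440],None,fx=4,fy=4,interpolation=3)
c=cv2.resize(s['color'][195:345,225:385],None,fx=3.5,fy=3.5,interpolation=3)
cv2.imwrite('pics/a.png',a[:,:,::-1])
cv2.imwrite('pics/c.png',c[:,:,::-1])
E
```

```text
garlic (array([0.439, 0.513, 0.014]), np.float64(0.0084))
lemon (array([ 0.409, -0.501,  0.022]), np.float64(0.0054))
t spice_jar_a [0.645 0.05  0.052]
t spice_jar_a [ 0.64  -0.031  0.052]
s spice_jar_a [ 0.627 -0.031  0.052]
s spice_jar_a [0.631 0.034 0.052]
s [([345, 272], [0.579, -0.1]), ([336, 274], [0.548, -0.101]), ([349, 279], [0.569, -0.145]), ([351, 304], [0.506, -0.277]), ([332, 329], [0.403, -0.37]), ([327, 324], [0.402, -0.344]), ([330, 308], [0.444, -0.274]), ([318, 294], [0.447, -0.191]), ([306, 288], [0.43, -0.146]), ([306, 306], [0.389, -0.239]), ([296, 310], [0.356, -0.248]), ([293, 292], [0.386, -0.153]), ([282, 280], [0.385, -0.074]), ([309, 335], [0.338, -0.373]), ([378, 324], [0.523, -0.396])]
```

View pics/a.png

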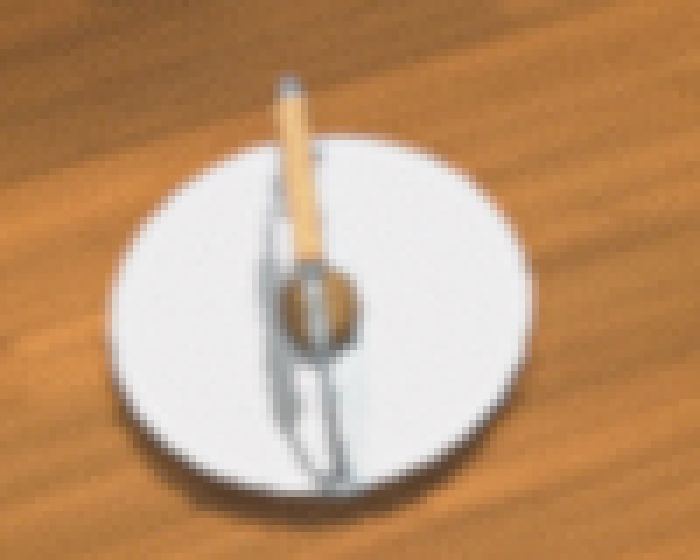

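View pics/c.png

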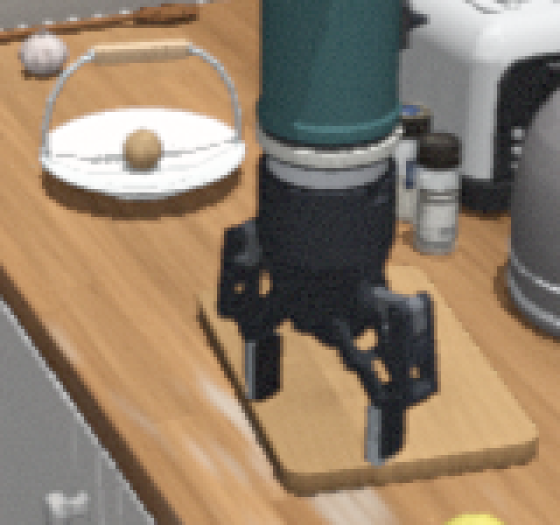

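```bash
python3 - <<'E'
from h import *
t=read_camera('top');s=read_camera('side')
for p,L in((t,[(256.7,263.6),(259.3,287.4)]),(s,[(251.3,210.1),(278.7,208.7)])):
    a,b=[at(p,*x,.134)[:2] for x in L];print('bar',a,b,(a+b)/2,np.linalg.norm(a-b),np.degrees(np.arctan2(*(a-b)[::-1])))
c=[at(s,*x,.022)[:2] for x in[(282.1,280.7),(307.9,329.3),(378.4,319.3),(342,270)]]
for i in range(4):
    d=c[(i+1)%4]-c[i];print('board',np.round(c[i],3),round(np.linalg.norm(d),3),round(np.degrees(np.arctan2(d[1],d[0])),1))
print(np.mean(c,0))
for p,L in((t,(260.8,294.2)),(s,(265.5,237.8))):print('ball',at(p,*L,.03))
E
```

```text
bar [0.48617008 0.20591746] [0.39697065 0.22454136] [0.44157036 0.21522941] 0.09112292609471521 -11.79333166182281
bar [0.39461952 0.21802102] [0.48167074 0.19627997] [0.43814513 0.2071505 ] 0.08972506438024638 165.97723016844344
board [ 0.383 -0.078] 0.272 -97.8
board [ 0.346 -0.348] 0.192 -8.6
board [ 0.536 -0.376] 0.294 82.1
board [ 0.576 -0.085] 0.193 178.1
[ 0.46043092 -0.22175023]
ball [0.4392454  0.21607755 0.03      ]
ball [0.43988133 0.21231072 0.03      ]
```

```bash
cat >> h.py <<'E'
from scipy.spatial.transform import Rotation as Rn
def Rpsi(psi): return (Rn.from_euler('z',psi,degrees=True)*Rn.from_euler('x',180,degrees=True))
def pose():
    s=status.read_state();return np.array(s['tool_pos']),Rn.from_rotvec(s['tcp_rot'])
def psi(R): x=R.as_matrix()[:,0];return np.degrees(np.arctan2(x[1],x[0]))
def plan(P,psi0,wps,ease=False):
    """wps: (x,y,z,psi,n). rows with shift in the frame before the turn"""
    rows=[];p=np.array(P,float);a=psi0
    for *q,b,n in wps:
        q=np.array(q);p0=p.copy();a0=a
        for i in range(1,n+1):
            f=i/n
            if ease:f=f*f*f*(10-15*f+6*f*f)
            d=Rpsi(a).inv().apply(p0+(q-p0)*f-p); d=np.round(d,4); da=round(a0+(b-a0)*f-a,2)
            rows.append([0,0,-da,*d]);p=p+Rpsi(a).apply(d);a+=da
    for i in range(0,len(rows),8):print('['+','.join('['+','.join(f'{v:g}' for v in np.array(r)+0.)+',CL]' for r in rows[i:i+8])+']')
    print('end',p,a)
E
python3 - <<'E'
from h import *
p,R=pose();print(p,psi(R),R.as_matrix()[:,2])
plan(p,psi(R),[(.45,-.22,.28,95,14),(.44,.212,.28,167.5,14)])
E
```

```text
[ 0.23703188 -0.63199987  0.23126147] 20.55917386006822 [-9.46194118e-07  3.18805077e-05 -9.99999999e-01]
[[0,0,-5.32,0.0246,-0.0222,-0.0035,CL],[0,0,-5.31,0.0265,-0.0199,-0.0035,CL],[0,0,-5.32,0.0283,-0.0172,-0.0034,CL],[0,0,-5.32,0.0297,-0.0147,-0.0035,CL],[0,0,-5.32,0.031,-0.0117,-0.0035,CL],[0,0,-5.31,0.0319,-0.0089,-0.0035,CL],[0,0,-5.32,0.0326,-0.0059,-0.0035,CL],[0,0,-5.32,0.033,-0.0028,-0.0035,CL]]
[[0,0,-5.31,0.0331,0.0003,-0.0034,CL],[0,0,-5.32,0.033,0.0033,-0.0035,CL],[0,0,-5.32,0.0325,0.0063,-0.0035,CL],[0,0,-5.32,0.0318,0.0094,-0.0035,CL],[0,0,-5.31,0.0308,0.0122,-0.0035,CL],[0,0,-5.32,0.0295,0.0151,-0.0034,CL],[0,0,-5.18,0.0308,0.002,0,CL],[0,0,-5.18,0.0305,0.0047,0,CL]]
[[0,0,-5.18,0.0299,0.0075,0,CL],[0,0,-5.17,0.0292,0.0102,0,CL],[0,0,-5.18,0.0281,0.0127,0,CL],[0,0,-5.18,0.0268,0.0152,0,CL],[0,0,-5.18,0.0254,0.0176,0,CL],[0,0,-5.18,0.0237,0.0198,0,CL],[0,0,-5.18,0.0218,0.0219,0,CL],[0,0,-5.18,0.0197,0.0237,0,CL]]
[[0,0,-5.17,0.0175,0.0254,0,CL],[0,0,-5.18,0.0151,0.0269,0,CL],[0,0,-5.18,0.0127,0.0282,0,CL],[0,0,-5.18,0.01,0.0292,0,CL]]
end [0.44003338 0.21203036 0.27996147] 167.49917386006825
```

Request:
drive_tool:
  rows:
    - [0,0,-5.3,0.025,-0.022,-0.0035,1]
    - [0,0,-5.3,0.0265,-0.02,-0.0035,1]
    - [0,0,-5.3,0.028,-0.017,-0.0035,1]
    - [0,0,-5.3,0.03,-0.0145,-0.0035,1]
    - [0,0,-5.3,0.031,-0.0115,-0.0035,1]
    - [0,0,-5.3,0.032,-0.009,-0.0035,1]
    - [0,0,-5.3,0.0325,-0.006,-0.0035,1]
    - [0,0,-5.3,0.033,-0.003,-0.0035,1]

```text
time: 2.17
tool_pos: [0.3599, -0.3954, 0.2596]
tcp_rot: [2.675, 1.646, 0.0]
wrist_force: [0.6, -0.4, 0.1]
width: 1.0
grip_force: 0.0
```

Request:
drive_tool:
  rows:
    - [0,0,-5.3,0.033,0,-0.0035,1]
    - [0,0,-5.3,0.033,0.0035,-0.0035,1]
    - [0,0,-5.3,0.0325,0.0065,-0.0035,1]
    - [0,0,-5.3,0.032,0.0095,-0.0035,1]
    - [0,0,-5.3,0.031,0.012,-0.0035,1]
    - [0,0,-5.3,0.0295,0.015,-0.0035,1]
    - [0,0,-5.2,0.031,0.002,0,1]
    - [0,0,-5.2,0.0305,0.0045,0,1]

```text
time: 2.83
tool_pos: [0.4505, -0.1569, 0.2808]
tcp_rot: [1.902, 2.499, 0.001]
wrist_force: [0.1, -0.2, 0.1]
width: 0.999
grip_force: 0.0
```

Request:
drive_tool:
  rows:
    - [0,0,-5.2,0.03,0.0075,0,1]
    - [0,0,-5.2,0.029,0.01,0,1]
    - [0,0,-5.2,0.028,0.0125,0,1]
    - [0,0,-5.2,0.027,0.015,0,1]
    - [0,0,-5.2,0.0255,0.0175,0,1]
    - [0,0,-5.2,0.0235,0.02,0,1]
    - [0,0,-5.2,0.022,0.022,0,1]
    - [0,0,-5.2,0.0195,0.0235,0,1]

```text
time: 3.5
tool_pos: [0.4438, 0.0897, 0.2807]
tcp_rot: [0.892, 3.012, 0.001]
wrist_force: [0.3, -0.4, -0.2]
width: 1.002
grip_force: 0.0
```

Request:
drive_tool:
  rows:
    - [0,0,-5.2,0.0175,0.0255,0,1]
    - [0,0,-5.2,0.015,0.027,0,1]
    - [0,0,-5.2,0.0125,0.028,0,1]
    - [0,0,-5,0.01,0.029,0,1]
    - [0,0,0,0,0,0,1]
    - [0,0,0,0,0,0,1]

```text
time: 4.0
tool_pos: [0.4412, 0.2125, 0.2803]
tcp_rot: [-0.342, -3.123, 0.0]
wrist_force: [-0.4, -1.1, 0.4]
width: 1.008
grip_force: 0.0
```

```bash
python3 - <<'E'
from h import *
p,R=pose();print(p,psi(R))
w=read_camera('wrist');print(w['intrinsics'],np.round(w['mount'],3));
for o in('dish','dish_bar','stopper_center'):
    for m in masks_of(w,o)[:1]: print(o,m['score'],m['bbox'])
t=read_camera('top');s=read_camera('side')
for n,q in(('t',t),('s',s)):
    for m in masks_of(q,'board')[:1]:
        c=max(cv2.findContours(m['mask'].astype(np.uint8),0,2)[0],key=cv2.contourArea)
        print(n,m['score'],[(x[0].tolist(),np.round(at(q,*x[0],.022)[:2],3).tolist()) for x in cv2.approxPolyDP(c,3,True)])
a=cv2.resize(t['color'][205:295,310:440],(520,360),interpolation=3)
b=cv2.resize(s['color'][250:350,265:395],(520,400),interpolation=3)
b=np.vstack([a,b])[:, :];b=cv2.resize(b,None,fx=.78,fy=.78)
cv2.imwrite('pics/b.png',b[:,:,::-1]);save(w,'w.png')
E
```

```text
[0.44121525 0.21247103 0.28027092] 167.50469746555854
[[371.64829954   0.         320.99861347]
 [  0.         371.64829954 241.8517931 ]
 [  0.           0.           1.        ]] [[ 0.     0.959  0.284  0.071]
 [ 1.    -0.    -0.     0.   ]
 [ 0.     0.284 -0.959 -0.141]
 [ 0.     0.     0.     1.   ]]
dish 0.83 [236.0, 110.4, 414.1, 301.5]
dish_bar 0.8 [234.4, 108.9, 413.8, 302.7]
stopper_center 0.94 [304.9, 188.0, 347.4, 219.8]
t 0.65 [([333, 238], [0.579, -0.093]), ([331, 247], [0.544, -0.072]), ([344, 284], [0.384, -0.055]), ([373, 260], [0.44, -0.185])]
s 0.68 [([280, 280], [0.379, -0.072]), ([307, 335], [0.334, -0.371]), ([356, 331], [0.455, -0.403]), ([379, 323], [0.528, -0.393]), ([345, 271], [0.582, -0.094]), ([292, 275], [0.424, -0.056])]
```

View pics/w.png

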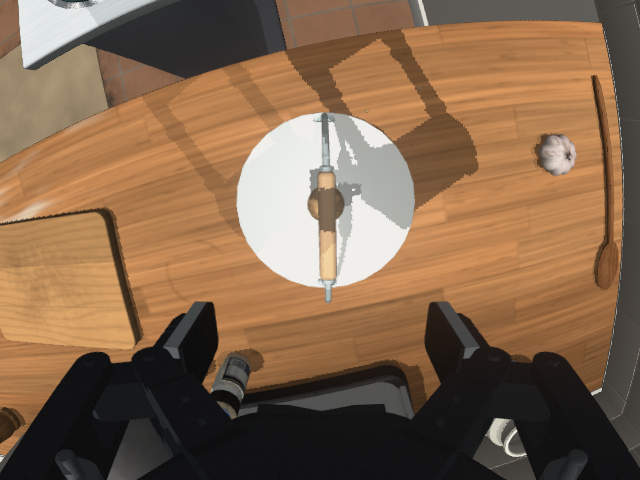

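View pics/b.png

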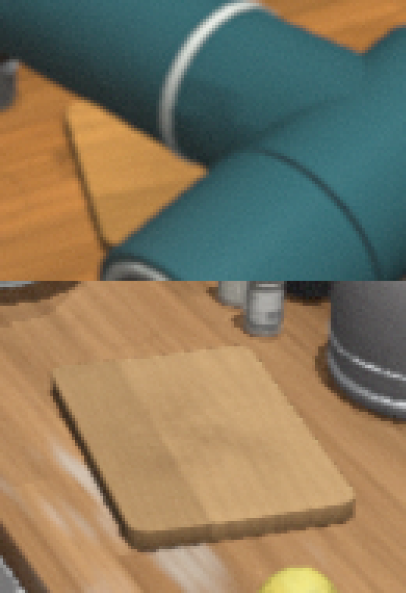

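Wrist view: bar runs from (327,172) to (328,281), ball at (325,203), board end corners at (108,209) and (137,348). The side crop shows the whole board. I'll fit the rectangle and the bar.

```bash
cat >> h.py <<'E'
def wat(w,p,R,u,v,z):
    K=w['intrinsics'];M=np.array(w['mount']);d=np.array([u-K[0,2],v-K[1,2]]);r=np.hypot(*d);th=r/K[0,0]
    c=np.array([np.sin(th)*d[0]/r,-np.sin(th)*d[1]/r,-np.cos(th)])
    o=p+R.apply(M[:3,3]);k=R.apply(M[:3,:3]@c);return o+k*(z-o[2])/k[2]
E
python3 - <<'E'
from h import *
from scipy.optimize import least_squares
p,R=pose();w=read_camera('wrist');s=read_camera('side')
a,b=[wat(w,p,R,*x,.136)[:2] for x in[(327,172),(328.2,281)]]
print('bar',a,b,(a+b)/2,np.linalg.norm(a-b),np.degrees(np.arctan2(*(a-b)[::-1])))
m=masks_of(w,'dish')[0]['mask'];M=cv2.moments(m.astype(np.uint8));print('dish rim',wat(w,p,R,325.5,200.5,.031))
print('ball',wat(w,p,R,326,204,.03))
c=[wat(w,p,R,*x,.022)[:2] for x in[(110,207),(139,350)]]
print('board corners wrist',c,np.linalg.norm(c[0]-c[1]),np.degrees(np.arctan2(*(c[1]-c[0])[::-1])))
px=np.array([(281,279.2),(306,330.4),(379.7,319.6),(345.8,269.9)])
L=np.array([(-.1,.15),(-.1,-.15),(.1,-.15),(.1,.15)])
def f(v):
    c,sn=np.cos(v[2]),np.sin(v[2]);return np.ravel([proj(s,[v[0]+c*l[0]-sn*l[1],v[1]+sn*l[0]+c*l[1],.022])-q for l,q in zip(L,px)])
r=least_squares(f,[.46,-.22,-.14]);print('board',r.x[:2],np.degrees(r.x[2])+90,np.round(r.fun,1))
c,sn=np.cos(r.x[2]),np.sin(r.x[2]);print([np.round([r.x[0]+c*l[0]-sn*l[1],r.x[1]+sn*l[0]+c*l[1]],3) for l in L])
E
```

```text
bar [0.40101113 0.22463924] [0.48898862 0.20619113] [0.44499987 0.21541518] 0.08989089037518769 168.1571664089826
dish rim [0.4411559  0.21577113 0.031     ]
ball [0.44517207 0.21543631 0.03      ]
board corners wrist [array([ 0.38711593, -0.04213297]), array([ 0.58523704, -0.08221831])] 0.2021356241767829 -11.43810000980111
board [ 0.46244117 -0.22013788] 80.62571367560805 [-0.2 -2.1  0.1  0.3  0.6  1.2 -0.6  0.1]
[array([ 0.388, -0.056]), array([ 0.339, -0.352]), array([ 0.537, -0.384]), array([ 0.586, -0.088])]
```

Request:
drive_tool:
  rows:
    - [0,0,-0.6,-0.0024,0.003,0.005,0.9]
    - [0,0,0,0,0,0.012,0.8]
    - [0,0,0,0,0,0.02,0.7]
    - [0,0,0,0,0,0.025,0.6]
    - [0,0,0,0,0,0.025,0.5]
    - [0,0,0,0,0,0.02,0.5]
    - [0,0,0,0,0,0.013,0.5]
    - [0,0,0,0,0,0,0.5]
  force: 30

```text
time: 5.22
tool_pos: [0.4412, 0.2124, 0.1553]
tcp_rot: [-0.328, -3.117, 0.006]
wrist_force: [-1.4, -0.6, -0.2]
width: 0.501
grip_force: 0.0
```

```bash
python3 - <<'E'
from h import *
p,R=pose();print(p,psi(R),status.read_state()['width'])
w=read_camera('wrist');save(w,'w2.png')
E
```

```text
[0.44124445 0.21236852 0.15532664] 167.9733383132818 0.5008618447689358
```

View pics/w2.png

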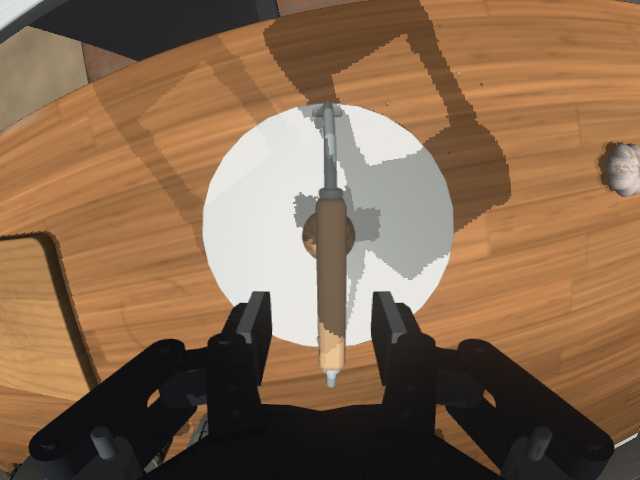

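```bash
python3 - <<'E'
from h import *
p,R=pose();w=read_camera('wrist');print(p,R.as_matrix().round(4)[:,2],status.read_state()['q'],status.read_state()['time'])
for z in (.13,.139):
    a,b=[wat(w,p,R,*x,z)[:2] for x in[(329.7,198),(332,370)]]
    d=(a+b)/2-p[:2];d=R.inv().apply([*d,0]);print('bar',a,b,(a+b)/2,np.linalg.norm(a-b),np.degrees(np.arctan2(*(a-b)[::-1])),d)
print('ball',wat(w,p,R,329,237,.03),'dish',wat(w,p,R,328.5,225,.031))
E
```

```text
[0.44250017 0.21288261 0.15739286] [-0.0051 -0.0022 -1.    ] [ 3.97631929e-01 -2.34026463e-02  2.06252395e+00  3.56823795e-05
  1.10486249e+00 -9.63144600e-01] 5.3167
bar [0.40166654 0.22587177] [0.49459911 0.20821284] [0.44813282 0.21704231] 0.09459545779402252 169.24099864274203 [-4.64175437e-03  5.24238682e-03 -3.78657477e-05]
bar [0.40015955 0.22600464] [0.48814374 0.209286  ] [0.44415165 0.21764532] 0.0895585405040229 169.24099864274203 [-6.22377400e-04  5.00230883e-03 -1.87459569e-05]
ball [0.44733576 0.21787443 0.03      ] dish [0.43793568 0.21942181 0.031     ]
```

Bar at x≈330, between fingers centred near x≈321: the tool must go about 5 mm along its +y. The dish, ball and bar agree.

Request:
drive_tool:
  rows:
    - [0,0,-0.5,-0.001,0.0025,0,0.5]
    - [0,0,-0.5,0,0.0025,0,0.5]
    - [0,0,0,0,0,0,0.5]
    - [0,0,0,0,0,0,0.5]

```text
time: 5.65
tool_pos: [0.4473, 0.2188, 0.1614]
tcp_rot: [0.302, 3.125, 0.002]
wrist_force: [0.3, 0.5, -0.4]
width: 0.499
grip_force: 0.0
```

```bash
python3 - <<'E'
from h import *
p,R=pose();w=read_camera('wrist');print(p,psi(R),R.as_matrix().round(4)[:,2])
save(w,'w3.png')
# bar edges by colour: dish is white/grey (low saturation), bar is wood
h=cv2.cvtColor(w['color'],cv2.COLOR_RGB2HSV)
for v in(250,270,290,310,330):
    x=np.nonzero(h[v,290:365,1]>70)[0]+290; print(v,x.min(),x.max(),x.mean(),len(x))
E
```

```text
[0.4472975  0.21883817 0.16137584] 168.97794050400847 [ 1.9e-03  8.0e-04 -1.0e+00]
250 302 329 315.5 28
270 302 329 315.5 28
290 302 328 315.0 27
310 303 328 315.5 26
330 303 364 323.0 31
```

Request:
drive_tool:
  rows:
    - [0,0,0,0.0015,-0.0025,0,0.5]
    - [0,0,0,0,0,0,0.5]
    - [0,0,0,0,0,0,0.5]
    - [0,0,0,0,0,0,0.5]
    - [0,0,0,0,0,0,0.5]
    - [0,0,0,0,0,0,0.5]

```text
time: 6.2
tool_pos: [0.4446, 0.2161, 0.1603]
tcp_rot: [0.302, 3.127, -0.0]
wrist_force: [-0.1, 0.3, 0.3]
width: 0.502
grip_force: 0.0
```

```bash
python3 - <<'E'
from h import *
for k in range(2):
    p,R=pose();w=read_camera('wrist');print(p,psi(R),R.as_matrix().round(4)[:,2])
    h=cv2.cvtColor(w['color'],cv2.COLOR_RGB2HSV)
    for v in(260,300):
        x=np.nonzero(h[v,290:365,1]>70)[0]+290; c=(x.min()+x.max())/2;print(v,x.min(),x.max(),R.inv().apply(wat(w,p,R,c,v,.136)-p))
    # bar ends along the column c
    col=h[150:420,int(c),1];y=np.nonzero(col>70)[0]+150;print(y.min(),y.max(),[R.inv().apply(wat(w,p,R,c,v,.139)-p).round(4) for v in(y.min(),y.max())])
E
```

```text
[0.44457823 0.21614591 0.16027779] 168.95637103307067 [ 0. -0. -1.]
260 309 335 [0.01352442 0.00074566 0.02427768]
300 309 334 [-0.00734837  0.00052834  0.02427785]
192 415 [array([0.0463, 0.0005, 0.0213]), array([-0.0811,  0.0006,  0.0213])]
[0.44459797 0.21613822 0.16027949] 168.9553680741831 [ 0. -0. -1.]
260 309 335 [0.01352391 0.00074566 0.02427904]
300 309 334 [-0.0073493   0.00052835  0.02427973]
192 410 [array([0.0463, 0.0005, 0.0213]), array([-0.0771,  0.0006,  0.0213])]
```

Request:
drive_tool:
  rows:
    - [0,0,0,0.001,0.0005,0.005,0.5]
    - [0,0,0,0,0,0.01,0.5]
    - [0,0,0,0,0,0.012,0.45]
    - [0,0,0,0,0,0.012,0.4]
    - [0,0,0,0,0,0.007,0.4]
    - [0,0,0,0,0,0.004,0.4]
    - [0,0,0,0,0,0,0.38]
    - [0,0,0,0,0,0,0.35]

```text
time: 6.97
tool_pos: [0.4435, 0.2168, 0.1098]
tcp_rot: [-0.302, -3.126, 0.001]
wrist_force: [0.9, -0.3, -1.1]
width: 0.348
grip_force: 0.0
```

Request:
drive_tool:
  rows:
    - [0,0,0,0,0,0,0.32]
    - [0,0,0,0,0,0,0.29]
    - [0,0,0,0,0,0,0.26]
    - [0,0,0,0,0,0,0.24]
    - [0,0,0,0,0,0,0.22]
    - [0,0,0,0,0,0,0.2]
    - [0,0,0,0,0,0,0.18]
    - [0,0,0,0,0,0,0.16]

```text
time: 7.63
tool_pos: [0.4437, 0.2168, 0.1104]
tcp_rot: [0.302, 3.127, -0.0]
wrist_force: [0.1, -0.3, 1.5]
width: 0.159
grip_force: 9.2
```

Request:
drive_tool:
  rows:
    - [0,0,0,0,0,0,0.14]
    - [0,0,0,0,0,0,0.12]
    - [0,0,0,0,0,0,0.08]
    - [0,0,0,0,0,0,0.05]
    - [0,0,0,0,0,0,0]
    - [0,0,0,0,0,0,0]
    - [0,0,0,0,0,0,0]
    - [0,0,0,0,0,0,0]
  force: 60

```text
time: 8.3
tool_pos: [0.4438, 0.2168, 0.1105]
tcp_rot: [0.302, 3.127, -0.0]
wrist_force: [-1.4, -1.1, 4.8]
width: 0.151
grip_force: 58.6
```

```bash
python3 - <<'E'
from h import *
p,R=pose();w=read_camera('wrist');print(p,psi(R),R.as_matrix().round(4)[:,2],status.read_state()['torque'])
save(w,'w4.png')
E
```

```text
[0.44379166 0.2167907  0.11052406] 168.96087796097984 [ 2.e-04 -1.e-04 -1.e+00] [-0.27965437  0.20202016 -0.02342755]
```

View pics/w4.png

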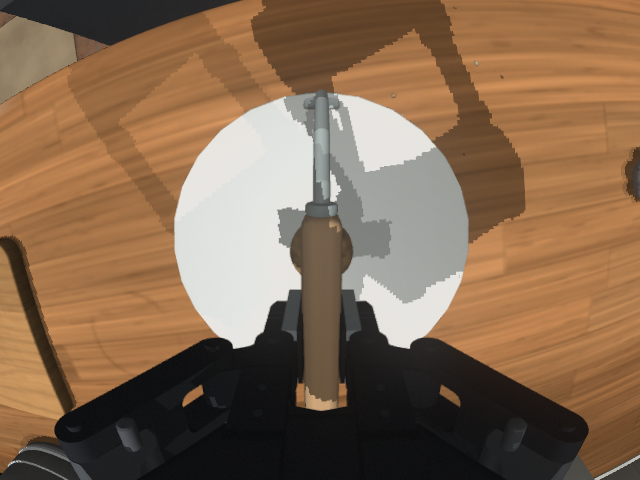

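Grip holds (12.8 mm opening, 59 N), and the ball sits centred at (322,245). I'll plan smooth lift and carry.

```bash
python3 - <<'E'
from h import *
p=[.4438,.2168,.1105]
plan(p,169,[(*p[:2],.255,169,24)],True)
plan([.4438,.2168,.255],169,[(.460,-.216,.255,80,48),(.460,-.216,.2335,80,8)],True)
E
```

```text
[[0,0,0,0,0,-0.0001,CL],[0,0,0,0,0,-0.0006,CL],[0,0,0,0,0,-0.0016,CL],[0,0,0,0,0,-0.0028,CL],[0,0,0,0,0,-0.0042,CL],[0,0,0,0,0,-0.0057,CL],[0,0,0,0,0,-0.007,CL],[0,0,0,0,0,-0.0083,CL]]
[[0,0,0,0,0,-0.0095,CL],[0,0,0,0,0,-0.0103,CL],[0,0,0,0,0,-0.0109,CL],[0,0,0,0,0,-0.0113,CL],[0,0,0,0,0,-0.0112,CL],[0,0,0,0,0,-0.0109,CL],[0,0,0,0,0,-0.0103,CL],[0,0,0,0,0,-0.0095,CL]]
[[0,0,0,0,0,-0.0083,CL],[0,0,0,0,0,-0.007,CL],[0,0,0,0,0,-0.0057,CL],[0,0,0,0,0,-0.0042,CL],[0,0,0,0,0,-0.0028,CL],[0,0,0,0,0,-0.0016,CL],[0,0,0,0,0,-0.0006,CL],[0,0,0,0,0,-0.0001,CL]]
end [0.4438 0.2168 0.255 ] 169.0
[[0,0,0.01,0,0,0,CL],[0,0,0.05,-0.0001,-0.0003,0,CL],[0,0,0.14,-0.0001,-0.0006,0,CL],[0,0,0.25,-0.0003,-0.0012,0,CL],[0,0,0.41,-0.0005,-0.0019,0,CL],[0,0,0.57,-0.0006,-0.0028,0,CL],[0,0,0.76,-0.001,-0.0035,0,CL],[0,0,0.97,-0.0012,-0.0046,0,CL]]
[[0,0,1.18,-0.0016,-0.0055,0,CL],[0,0,1.4,-0.0021,-0.0065,0,CL],[0,0,1.63,-0.0025,-0.0075,0,CL],[0,0,1.84,-0.0032,-0.0084,0,CL],[0,0,2.07,-0.0038,-0.0093,0,CL],[0,0,2.27,-0.0046,-0.0101,0,CL],[0,0,2.47,-0.0054,-0.0107,0,CL],[0,0,2.66,-0.0063,-0.0113,0,CL]]
[[0,0,2.8
[... 522 characters left out ...]
5,0,CL],[0,0,2.47,-0.012,-0.0008,0,CL],[0,0,2.27,-0.011,-0.0002,0,CL],[0,0,2.07,-0.0101,0.0001,0,CL],[0,0,1.84,-0.0089,0.0005,0,CL],[0,0,1.63,-0.0079,0.0006,0,CL],[0,0,1.4,-0.0068,0.0008,0,CL],[0,0,1.18,-0.0057,0.0008,0,CL]]
[[0,0,0.97,-0.0046,0.0007,0,CL],[0,0,0.76,-0.0037,0.0007,0,CL],[0,0,0.57,-0.0027,0.0005,0,CL],[0,0,0.41,-0.002,0.0004,0,CL],[0,0,0.25,-0.0012,0.0002,0,CL],[0,0,0.14,-0.0006,0.0001,0,CL],[0,0,0.05,-0.0003,0.0001,0,CL],[0,0,0.01,0,0,0,CL]]
[[0,0,0,0,0,0.0003,CL],[0,0,0,0,0,0.0019,CL],[0,0,0,0,0,0.0037,CL],[0,0,0,0,0,0.0048,CL],[0,0,0,0,0,0.0049,CL],[0,0,0,0,0,0.0037,CL],[0,0,0,0,0,0.0019,CL],[0,0,0,0,0,0.0003,CL]]
end [ 0.45999849 -0.21597859  0.2335    ] 79.99999999999999
```

Request:
drive_tool:
  rows:
    - [0,0,0,0,0,-0.0001,0]
    - [0,0,0,0,0,-0.0006,0]
    - [0,0,0,0,0,-0.0016,0]
    - [0,0,0,0,0,-0.0028,0]
    - [0,0,0,0,0,-0.0042,0]
    - [0,0,0,0,0,-0.0057,0]
    - [0,0,0,0,0,-0.007,0]
    - [0,0,0,0,0,-0.0083,0]

```text
time: 9.02
tool_pos: [0.4433, 0.2168, 0.1409]
tcp_rot: [-0.302, -3.126, 0.0]
wrist_force: [0.9, 0.2, -4.7]
width: 0.153
grip_force: 58.5
```

Request:
drive_tool:
  rows:
    - [0,0,0,0,0,-0.0095,0]
    - [0,0,0,0,0,-0.0103,0]
    - [0,0,0,0,0,-0.0109,0]
    - [0,0,0,0,0,-0.0113,0]
    - [0,0,0,0,0,-0.0112,0]
    - [0,0,0,0,0,-0.0109,0]
    - [0,0,0,0,0,-0.0103,0]
    - [0,0,0,0,0,-0.0095,0]

```text
time: 9.68
tool_pos: [0.4439, 0.2169, 0.2259]
tcp_rot: [0.302, 3.126, 0.001]
wrist_force: [-0.5, -0.4, -4.4]
width: 0.149
grip_force: 58.5
```

Request:
drive_tool:
  rows:
    - [0,0,0,0,0,-0.0083,0]
    - [0,0,0,0,0,-0.007,0]
    - [0,0,0,0,0,-0.0057,0]
    - [0,0,0,0,0,-0.0042,0]
    - [0,0,0,0,0,-0.0028,0]
    - [0,0,0,0,0,-0.0016,0]
    - [0,0,0,0,0,-0.0006,0]
    - [0,0,0,0,0,-0.0001,0]

```text
time: 10.35
tool_pos: [0.4435, 0.2168, 0.2545]
tcp_rot: [-0.302, -3.127, 0.0]
wrist_force: [0.1, 0.7, -5.1]
width: 0.153
grip_force: 58.5
```

```bash
python3 - <<'E'
from h import *
p,R=pose();w=read_camera('wrist');print(p,psi(R),R.as_matrix().round(4)[:,2],status.read_state()['torque'])
for o in('stopper_center','dish'):print([ (m['score'],m['bbox']) for m in masks_of(w,o)[:1]])
s=read_camera('side');
im=np.vstack([w['color'][:380],cv2.resize(s['color'][130:270,180:340],(640,560))]);cv2.imwrite('pics/w5.png',cv2.resize(im,None,fx=.63,fy=.63)[:,:,::-1])
E
```

```text
[0.44352198 0.2167732  0.25449153] 168.9579337030904 [-5.e-04 -2.e-04 -1.e+00] [ 0.04106358 -0.01403127  0.03994205]
[(0.86, [288.3, 228.3, 358.2, 275.5])]
[(0.85, [173.2, 87.8, 469.0, 411.8])]
```

View pics/w5.png

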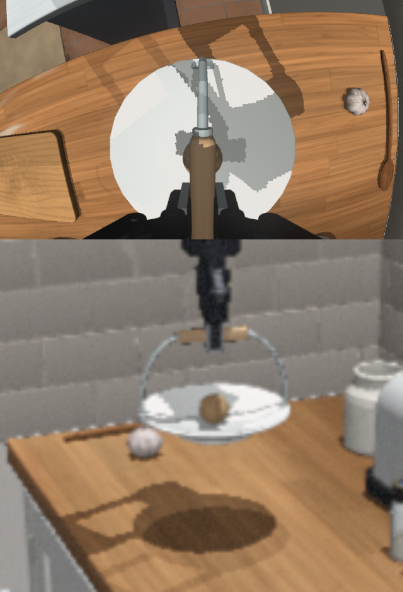

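The dish hangs level from the bar, clear of the worktop, and the ball is centred under it. Next comes the smooth carry with the quarter turn.

Request:
drive_tool:
  rows:
    - [0,0,0.01,0,0,0,0]
    - [0,0,0.05,-0.0001,-0.0003,0,0]
    - [0,0,0.14,-0.0001,-0.0006,0,0]
    - [0,0,0.25,-0.0003,-0.0012,0,0]
    - [0,0,0.41,-0.0005,-0.0019,0,0]
    - [0,0,0.57,-0.0006,-0.0028,0,0]
    - [0,0,0.76,-0.001,-0.0035,0,0]
    - [0,0,0.97,-0.0012,-0.0046,0,0]

```text
time: 11.22
tool_pos: [0.4442, 0.2012, 0.2548]
tcp_rot: [0.39, 3.117, 0.0]
wrist_force: [-0.2, -0.1, -4.8]
width: 0.153
grip_force: 58.5
```

Request:
drive_tool:
  rows:
    - [0,0,1.18,-0.0016,-0.0055,0,0]
    - [0,0,1.4,-0.0021,-0.0065,0,0]
    - [0,0,1.63,-0.0025,-0.0075,0,0]
    - [0,0,1.84,-0.0032,-0.0084,0,0]
    - [0,0,2.07,-0.0038,-0.0093,0,0]
    - [0,0,2.27,-0.0046,-0.0101,0,0]
    - [0,0,2.47,-0.0054,-0.0107,0,0]
    - [0,0,2.66,-0.0063,-0.0113,0,0]

```text
time: 11.88
tool_pos: [0.447, 0.1247, 0.2548]
tcp_rot: [0.813, 3.035, -0.0]
wrist_force: [0.2, 0.3, -4.7]
width: 0.151
grip_force: 58.5
```

Request:
drive_tool:
  rows:
    - [0,0,2.83,-0.0073,-0.0117,0,0]
    - [0,0,2.98,-0.0082,-0.012,0,0]
    - [0,0,3.12,-0.0093,-0.012,0,0]
    - [0,0,3.24,-0.0103,-0.0119,0,0]
    - [0,0,3.33,-0.0112,-0.0117,0,0]
    - [0,0,3.4,-0.0122,-0.0112,0,0]
    - [0,0,3.45,-0.013,-0.0106,0,0]
    - [0,0,3.47,-0.0137,-0.0099,0,0]

```text
time: 12.55
tool_pos: [0.4513, -0.0013, 0.2548]
tcp_rot: [1.472, 2.775, -0.0]
wrist_force: [0.4, 0.3, -5.6]
width: 0.151
grip_force: 58.5
```

Request:
drive_tool:
  rows:
    - [0,0,3.47,-0.0142,-0.009,0,0]
    - [0,0,3.45,-0.0147,-0.0082,0,0]
    - [0,0,3.4,-0.015,-0.0071,0,0]
    - [0,0,3.33,-0.015,-0.006,0,0]
    - [0,0,3.24,-0.0149,-0.0051,0,0]
    - [0,0,3.12,-0.0146,-0.004,0,0]
    - [0,0,2.98,-0.0142,-0.0031,0,0]
    - [0,0,2.83,-0.0136,-0.0023,0,0]

```text
time: 13.22
tool_pos: [0.4557, -0.1269, 0.2548]
tcp_rot: [2.054, 2.377, -0.0]
wrist_force: [1.1, 0.3, -4.1]
width: 0.148
grip_force: 58.5
```

Request:
drive_tool:
  rows:
    - [0,0,2.66,-0.0129,-0.0015,0,0]
    - [0,0,2.47,-0.012,-0.0008,0,0]
    - [0,0,2.27,-0.011,-0.0002,0,0]
    - [0,0,2.07,-0.0101,0.0001,0,0]
    - [0,0,1.84,-0.0089,0.0005,0,0]
    - [0,0,1.63,-0.0079,0.0006,0,0]
    - [0,0,1.4,-0.0068,0.0008,0,0]
    - [0,0,1.18,-0.0057,0.0008,0,0]

```text
time: 13.88
tool_pos: [0.4591, -0.2012, 0.2547]
tcp_rot: [-2.353, -2.081, -0.0]
wrist_force: [0.1, 1.0, -5.1]
width: 0.152
grip_force: 58.5
```

Request:
drive_tool:
  rows:
    - [0,0,0.97,-0.0046,0.0007,0,0]
    - [0,0,0.76,-0.0037,0.0007,0,0]
    - [0,0,0.57,-0.0027,0.0005,0,0]
    - [0,0,0.41,-0.002,0.0004,0,0]
    - [0,0,0.25,-0.0012,0.0002,0,0]
    - [0,0,0.14,-0.0006,0.0001,0,0]
    - [0,0,0.05,-0.0003,0.0001,0,0]
    - [0,0,0.01,0,0,0,0]

```text
time: 14.55
tool_pos: [0.4596, -0.2158, 0.2548]
tcp_rot: [-2.407, -2.019, -0.0]
wrist_force: [-0.9, 0.6, -5.4]
width: 0.153
grip_force: 58.5
```

Request:
drive_tool:
  rows:
    - [0,0,0,0,0,0.0003,0]
    - [0,0,0,0,0,0.0019,0]
    - [0,0,0,0,0,0.0037,0]
    - [0,0,0,0,0,0.0048,0]
    - [0,0,0,0,0,0.0049,0]
    - [0,0,0,0,0,0.0037,0]
    - [0,0,0,0,0,0.0019,0]
    - [0,0,0,0,0,0.0003,0]

```text
time: 15.22
tool_pos: [0.4591, -0.2157, 0.2323]
tcp_rot: [-2.406, -2.017, 0.001]
wrist_force: [0.2, -0.2, -5.4]
width: 0.154
grip_force: 58.5
```

```bash
python3 - <<'E'
from h import *
p,R=pose();w=read_camera('wrist');print(p,psi(R),R.as_matrix().round(4)[:,2],status.read_state()['torque'])
for o in('stopper_center','dish','board'):print([ (m['score'],m['bbox']) for m in masks_of(w,o)[:1]])
s=read_camera('side');
im=np.vstack([w['color'][:480],cv2.resize(s['color'][150:360,240:420],(640,746))]);cv2.imwrite('pics/w6.png',cv2.resize(im,None,fx=.487,fy=.487)[:,:,::-1])
t=read_camera('top');save(t,'t6.png')
E
```

```text
[ 0.45906109 -0.21569281  0.23228347] 79.95693796903404 [-1.5e-03  8.0e-04 -1.0e+00] [ 0.0067011   0.02576247 -0.00574725]
[(0.73, [289.3, 228.3, 355.3, 273.4])]
[(0.55, [174.3, 89.4, 468.1, 409.9])]
[(0.75, [216.7, 56.9, 428.9, 136.9])]
```

View pics/w6.png

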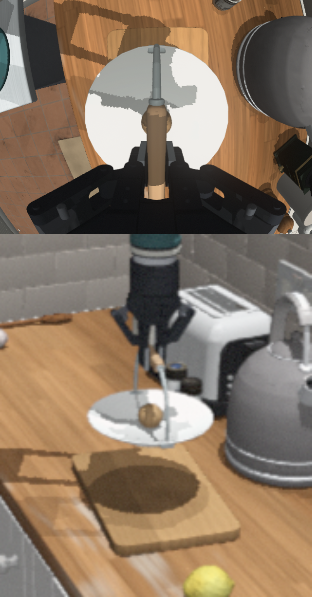

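The dish is level over the board with the ball centred. As a last check, I'll settle and measure the board end against the tool from the wrist camera.

Request:
drive_tool:
  rows:
    - [0,0,0,0,0,0,0]
    - [0,0,0,0,0,0,0]
    - [0,0,0,0,0,0,0]
    - [0,0,0,0,0,0,0]
    - [0,0,0,0,0,0,0]
    - [0,0,0,0,0,0,0]

```text
time: 16.02
tool_pos: [0.4596, -0.2159, 0.2333]
tcp_rot: [-2.407, -2.018, -0.0]
wrist_force: [-0.7, 0.4, -5.2]
width: 0.153
grip_force: 58.5
```

```bash
python3 - <<'E'
from h import *
p,R=pose();w=read_camera('wrist');print(p,psi(R),R.as_matrix().round(4)[:,2])
m=masks_of(w,'board')[0];M=m['mask'];print(m['score'])
pts=lambda uv:np.array([R.inv().apply(wat(w,p,R,u,v,.022)-p)[:2] for u,v in uv])
ys,xs=np.nonzero(M);
rows=[v for v in range(ys.min()+20,ys.max()-15,5)]
Lp=pts([(xs[ys==v].min()-.5,v) for v in rows]);Rp=pts([(xs[ys==v].max()+.5,v) for v in rows])
cols=range(xs.min()+35,xs.max()-35,10);T=pts([(u,ys[xs==u].min()-.5) for u in cols])
for n,q in(('left',Lp),('right',Rp),('top',T)):print(n,np.round(q,3).tolist())
print(np.polyfit(T[:,1],T[:,0],1),[np.polyfit(q[:,0],q[:,1],1) for q in(Lp,Rp)])
E
```

```text
[ 0.45955329 -0.21594509  0.23328043] 79.9563307245938 [-0.  0. -1.]
0.8
left [[0.134, -0.096], [0.129, -0.097], [0.124, -0.096], [0.119, -0.096], [0.114, -0.095], [0.109, -0.096], [0.104, -0.096], [0.099, -0.097], [0.094, -0.097]]
right [[0.134, 0.101], [0.129, 0.101], [0.124, 0.101], [0.119, 0.101], [0.114, 0.101], [0.109, 0.101], [0.104, 0.103], [0.1, 0.102], [0.095, 0.102]]
top [[0.147, -0.062], [0.147, -0.053], [0.148, -0.043], [0.148, -0.034], [0.148, -0.024], [0.148, -0.015], [0.149, -0.006], [0.149, 0.004], [0.149, 0.013], [0.15, 0.022], [0.15, 0.032], [0.15, 0.041], [0.151, 0.05], [0.151, 0.06]]
[0.03173729 0.14901479] [array([ 0.01899352, -0.09832731]), array([-0.01348356,  0.10314673])]
```

```bash
python3 -c "
from h import *
print(workorder.finish_job())"
```

```text
the job is handed in; nothing more can be done
None
```

The job is handed in: the dish is held level by its bar about 10 cm above the board, within about 3 mm of the middle and 2 degrees of the long sides, with the ball in the hollow and nothing else touched.

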